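# Push the bangle cradle up the candling stand to the lamp and switch on

### The arm

A 7-joint arm with a two-finger parallel gripper is mounted at the origin on the work surface. World frame = base frame: x ahead of the robot, y to its left, z up, the work surface at z = 0. Lengths are in m, angles in rad, forces in N, time in s.
With the tool pointing down it reaches from about 0.4 to 0.85 m from the base axis. Payload 10.4 kg.
Tool frame: the origin (TCP) lies between the finger pads; the fingertips stand 14 mm ahead of it and the grasp point (between the pads) lies 5 mm behind it; z points along the fingers, y is the direction in which the jaws open and shut (so a half turn about z gives the same grasp; the last joint's range is limited). The gripper opens to 87 mm and grips with 3 to 60 N. Pads are 19 mm wide; open, the fingers measure 117 mm over their backs; the gripper's body (75 mm by 190 mm) begins 51 mm behind the grasp point.
Start: joints at [1.28, 0.332, -0.065, 1.46, 0.022, 1.35, -0.088], TCP at [0.165, -0.603, 0.237] pointing down, gripper open.
Joint ranges: [-2.6, 2.6], [-0.5, 2.12], [-1.47, 1.34], [0.16, 2.42], [-1.27, 4.41], [0.06, 2.06], [-2.6, 2.6]. Speed limits (rad/s): [2.22, 2.22, 2.79, 2.79, 3.14, 3.14, 3.14].

### API

Orientations are given as a unit quaternion [x, y, z, w].
In Python, from bench import readout, camera, calibration, order gives the robot as it stands.
- The arm moves only by the tool apply_moves, never from a script. Its argument "deltas" is a list of rows, each an object with "translation": the shift along the world's x, y, z in m, a list of three; "turn": the turn, a rotation vector about the world's x, y, z in rad, a list of three; "hand": the finger opening in m, from 0 to 0.087. A call has 1 to 5 rows; each row shifts and turns the pose as measured when the row begins; what a row does not reach is not made up. A row lasts 1/10 s, in which the tool goes at most 50 mm and 8.59 degrees, less where a joint would pass 70% of its speed; a pose out of reach is approached as far as the arm can. A call with a gripper value outside its range is refused whole. The fingers move at their own pace and stop on an object; "newtons" is the grip in N (left out, the last holds). Time passes only in rows, so rows that do not move let the fingers close. It gives the time, the measured TCP pose, the force and the opening at its end, in the units of the state.
- readout.read_state(): the state, without advancing time (a new reading comes with each control period).
- camera(name): name is "scene" or "side" or "wrist"; returns the picture (384x512x3 uint8, red, green, blue); there is no depth.
- calibration(name): a dict with "fx", "fy", "cx", "cy" (pixels), "D" ([k1, k2, p1, p2, k3] as OpenCV has them; the pictures are not rectified), "extrinsics" (4x4, takes a point from world to camera coordinates). Camera axes: x right, y down, z forward; pixel columns grow to the right and rows downward; lengths in m; the calibration is good to about 2 mm. A picture is of the moment at which its call begins: read the wrist's pose just before it. calibration takes no time and is no camera call; for the wrist camera it gives the pose at the moment of the call.
- order.close_job(): hands the job in, once; it reports no verdict.
The state is a dict: "time": time; "joint_positions": joint angles; "joint_vel": joint speeds; "joint_torque": joint torques, N m; "ee_pos": TCP position; "eef_rot": TCP orientation; "ft_force": force on the tool from outside, world axes, zero at the start; "torque": the same for the moment, N m; "width": finger opening in m.
Only numpy, scipy, OpenCV 4.12 (cv2) and the standard library are available. Lean on these libraries where they do the work, as an engineer would, in place of code of your own. Each camera call takes 0.05 s, during which the arm holds its last target. There are 200 camera calls.

### The job

Push the cradle of jade bangles up the sloping deck of the inspection stand, keeping it down between the guides, until it pushes the lamp's sprung collar part of the way in, gently enough not to ram the collar onto its end. Leave it resting there against the collar, then flip the stand's toggle switch fully over, towards the lamp, to light the lamp. Leave everything else where it lies.

Things in the scene. Friction and masses are not known exactly. Their poses are not given: they have to be found in the camera images.
- stand: fixed inspection stand: sloping metal deck 420 mm long, 120 wide, gutter at its foot. Origin on the deck surface, mid-width, at the foot edge, 34 mm above the bench. x runs straight up the deck (0.12 rad above level), z is normal to the deck, y across it. White guide strips 14 mm high, inner faces at y = +-43 mm. A shallow side tray lies at y = -62 to -162, x = 190 to 300 mm
- lamp_range (a point): point on the deck surface, mid-width, at stand x = 285 mm, axes as the stand's. The lamp head, a grey box 84 mm wide, 88 high, 90 long, is clamped by hand somewhere about here and its place is NOT measured: find it by feel. The free face of its collar, which looks downhill, lies between 30 mm downhill and 30 mm uphill of this point
- collar_guide (a point): point 44 mm above the deck at stand x = 285 mm, on the axis of the lamp's round sprung collar (72 mm diameter), not its measured place. The collar gives uphill by up to 8 mm on a light spring, 1 N per mm, so 8 N at its end. Behind it is glass: more than 16 N on the collar damages it. Resting properly, the cradle keeps it pressed in by 1 mm or more
- cradle: the cradle: aluminium plate 170 mm long (x), 80 wide, 5 thick, with five jade bangles on edge (x = -10 to 75 mm, tops 80 mm above its underside) and a windowed front plate 82 mm high whose outer face, x = +85 mm, meets the collar. Origin: centre of its underside; x uphill. Stands on the lower deck, 3 mm play to each guide. About 0.75 kg; sliding it uphill takes 5 to 9 N (unknown friction)
- tab (a point): centre of the top edge of the cradle's upright push tab at its downhill end; tab 10 mm thick (x), 50 wide, top 45 mm above the cradle's underside, downhill face at cradle x = -85 mm, 65 mm free before the nearest bangle. Push it from behind or pinch it from above. Friction holds the cradle on the slope against up to 3 N of collar force; let go slowly and it eases back onto that
- switch (a joint): toggle switch on a grey box fixed beside the deck on its +y side. 0: leaning downhill (off), 1.0 rad: fully over uphill, towards the lamp (on); starts within 0.08 of off and stays where left. Pivots about the stand's y axis at stand x = 85, y = 88, z = -13 mm; lever 50 mm long, 0.5 rad either side of the deck's normal; takes about 1.5 N at the tip
- switch_tip (a point): centre of the black ball, 26 mm in diameter, at the end of the toggle's lever
- bangle_a: loose jade bangle lying flat on the bench right of the stand, 74 mm outer diameter, 11 mm thick; origin at the centre of its underside; a bystander
- bangle_b: second loose jade bangle lying flat on the bench right of the stand, 74 mm outer diameter, 11 mm thick; origin at the centre of its underside; a bystander
- bangle_ref: reference bangle lying in the stand's shallow side tray, 74 mm outer diameter, 11 mm thick; origin at the centre of its underside; a bystander
- caliper: steel vernier caliper lying on the bench between the robot and the stand, 170 mm long, 10 mm high; origin at its middle, x along its beam; a bystander
- torch: black pen torch lying on the bench between the robot and the stand, 130 mm long, 29 mm thick; origin below its middle, x along it; a bystander
- mandrel: stepped wooden bangle-sizing mandrel standing left of the stand, 84 mm foot, 170 mm high; origin at the centre of its underside; a bystander
- wax_jar: amber glass jar with a steel cap standing left of the stand, 66 mm diameter, 75 mm high; origin at the centre of its underside; a bystander

How it is judged:
On the way, in this order (a step that is already met when the one before it is completed fails the run):
1. the cradle, flat on the deck, presses the lamp's collar in by more than 1 N, held 0.3 s (contact force between cradle and collar_c0 above 1 N and z of cradle in the frame of stand below 0.004 m and angle between the z axis of cradle and the z axis of stand, either way round below 0.03 rad), for 0.3 s.
2. the toggle switch is over towards the lamp (value of joint switch above 0.85 rad), for 0.1 s.
At the end, for the whole second after the job is handed in: the cradle lies flat on the deck between the guides (within 4 mm and 0.03 rad), at rest (under 5 mm/s), still pressing on the lamp's collar with more than 0.8 N (about 1 mm pressed in), and the toggle switch stands uphill (beyond 0.85 of its 1.0 rad) (contact force between cradle and collar_c0 above 0.8 N and z of cradle in the frame of stand below 0.004 m and angle between the z axis of cradle and the z axis of stand, either way round below 0.03 rad and linear speed of cradle below 0.005 m/s and value of joint switch above 0.85 rad); the robot touches nothing.
It fails at once if the collar is rammed: more than 16 N between cradle and collar (contact force between cradle and collar_c0 above 16 N).
It fails at once if the cradle is lifted or tipped off the deck (z of cradle in the frame of stand above 0.015 m or angle between the z axis of cradle and the z axis of stand, either way round above 0.15 rad).
It fails at once if a bystander is moved by more than 20 mm (distance of any of bangle_a, bangle_b, bangle_ref, caliper, torch, mandrel, wax_jar from where it was at the start of the episode above 0.02 m).
It also fails if it takes over 70 s, if anything falls off the work surface, if the arm or the gripper's body presses on something with over 40 N, if the wrist force passes 120 N, or if a joint passes its speed limit or range.

## Working session

There is one attempt and no reset: what is moved stays moved. The work goes in short steps, Python scripts to look and compute and a tool call to move; the robot and the scene stay as the last step left them, time stands still between calls to the robot, and variables do not carry over. Pictures are saved under pics/ and viewed, about 8 in all and at most 12, crops included, and the job is handed in when it is done.

Besides the shell and the picture viewer there is one more tool, called after ">>>" as name(argument=value, ...), one argument or row to a line, values as JSON. apply_moves: Moves the arm, as the interface text tells. Its arguments: {"type":"object","properties":{"deltas":{"type":"array","items":{"type":"object","properties":{"translation":{"type":"array","items":{"type":"number"}},"turn":{"type":"array","items":{"type":"number"}},"hand":{"type":"number"}}}},"newtons":{"type":"number"}},"required":["deltas"]}

```bash
mkdir -p pics; ls; python3 - <<'E'
from bench import readout,camera,calibration
import cv2,numpy as np
s=readout.read_state();print({k:np.round(v,3).tolist() for k,v in s.items()})
for n in ("scene","side","wrist"):
    im=camera(n);cv2.imwrite(f"pics/{n}0.png",im[:,:,::-1]);np.save(f"pics/{n}0.npy",im)
    c=calibration(n);print(n,c["fx"],c["cx"],c["cy"],np.round(c["D"],4).tolist());print(np.round(np.array(c["extrinsics"]),3).tolist())
a=cv2.imread("pics/scene0.png");cv2.imwrite("pics/scene0b.png",cv2.resize(a,(800,600),interpolation=cv2.INTER_CUBIC))
a=cv2.imread("pics/side0.png");cv2.imwrite("pics/side0b.png",cv2.resize(a,(800,600),interpolation=cv2.INTER_CUBIC))
E
```

```text
pics
{'time': 0.0, 'joint_positions': [1.28, 0.333, -0.065, 1.461, 0.022, 1.35, -0.089], 'joint_vel': [-0.001, -0.001, 0.001, -0.001, -0.0, -0.002, 0.001], 'joint_torque': [0.0, -62.326, 0.025, -38.991, -0.061, 0.04, 0.0], 'ee_pos': [0.165, -0.602, 0.236], 'eef_rot': [0.991, 0.134, -0.0, -0.001], 'ft_force': [1.565, 0.166, -0.31], 'torque': [0.011, -0.075, -0.011], 'width': 0.087}
scene 470.62084219847515 256.5259561893939 192.61909767080937 [0.0121, 0.0, 0.0, 0.0, 0.0]
[[-0.78, 0.626, -0.01, 0.398], [0.376, 0.455, -0.807, -0.102], [-0.501, -0.633, -0.59, 1.815], [0.0, 0.0, 0.0, 1.0]]
side 423.14235290788696 258.47790252207824 191.0664359363024 [-0.0994, 0.0, 0.0, 0.0, 0.0]
[[0.999, -0.05, -0.001, -0.506], [-0.035, -0.675, -0.737, 0.069], [0.037, 0.736, -0.676, 1.161], [0.0, 0.0, 0.0, 1.0]]
wrist 345.06849848866733 254.18744516492922 188.88290584616556 [0.0075, 0.0, 0.0, 0.0, 0.0]
[[0.265, -0.964, -0.001, -0.625], [-0.934, -0.257, 0.25, -0.03], [-0.241, -0.065, -0.968, 0.389], [0.0, 0.0, 0.0, 1.0]]
```

View pics/scene0b.png

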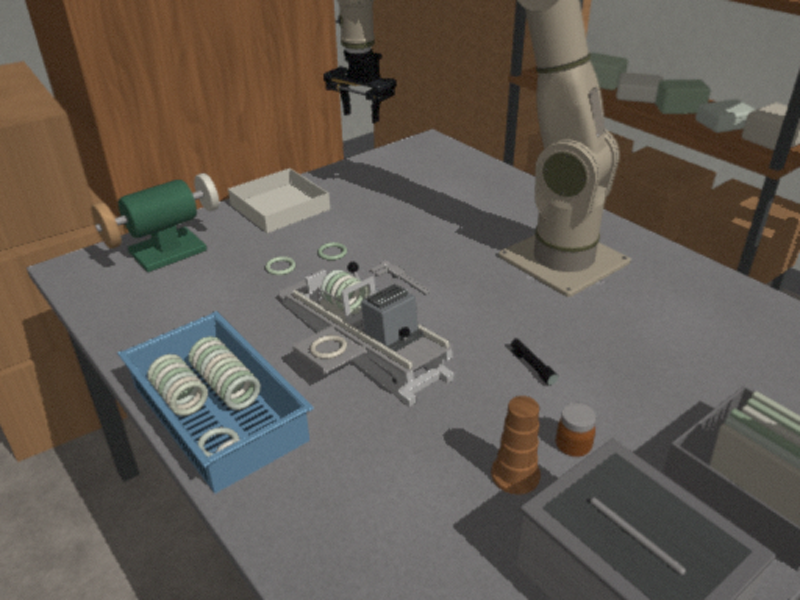

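View pics/side0b.png

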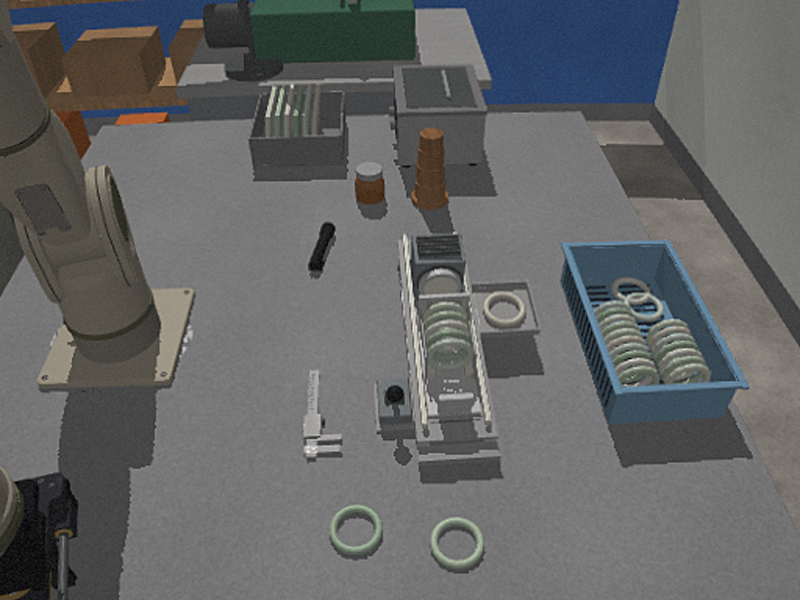

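The scene shows the stand with its foot to the right of the robot and uphill along about +y. In the side view the lamp is at about (438,250), the tab at about (457,400) and the toggle ball at (395,393). I'll take an enlarged crop to read off points.

```bash
python3 - <<'E'
import cv2
a=cv2.imread("pics/side0.png")[142:308,225:355]
b=cv2.resize(a,None,fx=3.6,fy=3.6,interpolation=cv2.INTER_CUBIC)
c=cv2.imread("pics/scene0.png")[160:262,170:300]
d=cv2.resize(c,None,fx=2.5,fy=2.5,interpolation=cv2.INTER_CUBIC)
import numpy as np
o=np.zeros((598,800,3),np.uint8);o[:b.shape[0],:b.shape[1]]=b;o[:d.shape[0],470:470+d.shape[1]]=d[:,:330]
cv2.imwrite("pics/crop1.png",o);print(b.shape,d.shape)
E
```

```text
(598, 468, 3) (255, 325, 3)
```

View pics/crop1.png

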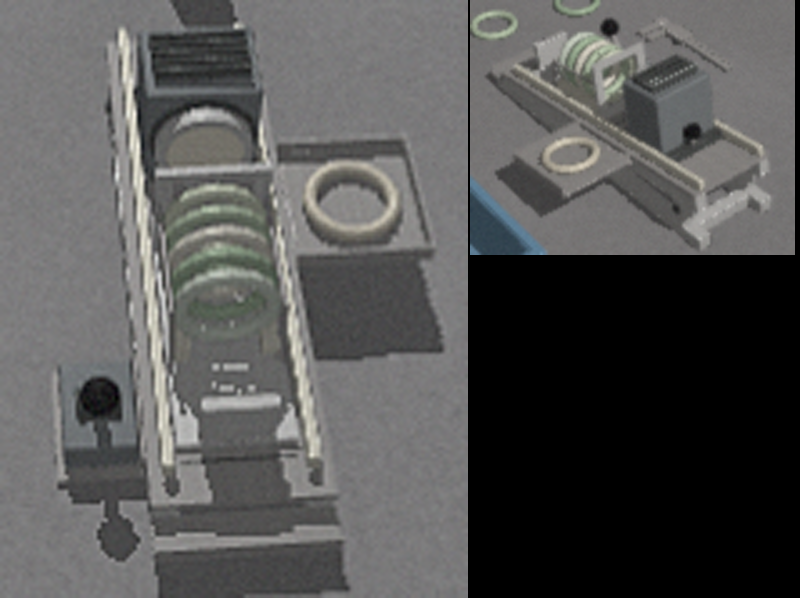

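```bash
cat > h.py <<'E'
import numpy as np,cv2
from scipy.spatial.transform import Rotation as R
from scipy.optimize import least_squares
def proj(c,P):
    E=np.array(c["extrinsics"]);r,_=cv2.Rodrigues(E[:3,:3])
    K=np.array([[c["fx"],0,c["cx"]],[0,c["fy"],c["cy"]],[0,0,1]])
    return cv2.projectPoints(np.array(P,float).reshape(-1,3),r,E[:3,3],K,np.array(c["D"]))[0].reshape(-1,2)
def stand(x,y,yaw):
    return R.from_euler("ZY",[yaw,-0.12]),np.array([x,y,0.034])
E
cat > fit.py <<'E'
from h import *
from bench import calibration
S,C=calibration("side"),calibration("scene")
def sp(u,v): return ((u+.5)/3.6-.5+225,(v+.5)/3.6-.5+142)
def cp(u,v): return ((u-470+.5)/2.5-.5+170,(v+.5)/2.5-.5+160)
# unknown: x,y,yaw, tabx, lampx, toggle
def pts(p):
    _,_,_,t,l,a=p
    return [(S,(0,.060,0),sp(150,503)),(S,(0,-.060,0),sp(338,497)),
     (S,(.085+.05*np.sin(a-.5),.088,-.013+.05*np.cos(a-.5)),sp(98,397)),
     (C,(.085+.05*np.sin(a-.5),.088,-.013+.05*np.cos(a-.5)),cp(609,27)),
     (S,(t,.025,.045),sp(203,405)),(S,(t,-.025,.045),sp(280,402)),
     (S,(t+.168,.040,.082),sp(155,173)),(S,(t+.168,-.040,.082),sp(272,169)),
     (S,(l,.042,.088),sp(145,92)),(S,(l,-.042,.088),sp(260,90)),
     (S,(l+.09,.042,.088),sp(147,32)),(S,(l+.09,-.042,.088),sp(252,30)),
     (C,(l+.09,-.042,.088),cp(655,103)),(C,(l+.09,.042,.088),cp(713,79)),(C,(l,-.042,.088),cp(625,83))]
def res(p):
    r,o=stand(*p[:3])
    e=[proj(c,r.apply(P)+o)[0]-uv for c,P,uv in pts(p)]
    return np.append(np.ravel(e),(p[5]-.04)/.02)
f=least_squares(res,[.6,-.3,1.6,.05,.3,.04],loss="soft_l1")
print(np.round(f.x,4));print(np.round(f.fun[:-1].reshape(-1,2),1).tolist())
E
python3 fit.py
```

```text
[ 0.5704 -0.2676  1.5868  0.042   0.2636  0.0403]
[[-0.3, 0.8], [-0.4, -0.6], [0.2, 0.0], [0.1, 0.5], [-0.6, 1.0], [-0.0, 0.6], [0.5, -1.1], [0.5, -1.4], [0.9, 3.9], [2.0, 3.0], [-2.3, -4.1], [-0.1, -4.8], [2.2, 1.0], [0.9, -0.4], [-4.1, -1.8]]
```

```bash
sed -i 's/t+.168/t+.163/g; s/_,_,_,t,l,a=p/_,_,_,t,l,a,b=p/; s/l+.09/b/g; s/,.04\],loss/,.04,.36],loss/' fit.py; python3 fit.py
```

```text
[ 0.5707 -0.2669  1.5931  0.0431  0.2768  0.04    0.3399]
[[-0.1, 0.7], [-0.3, -1.0], [0.3, -0.0], [0.1, 0.5], [-0.6, 0.4], [-0.1, -0.1], [0.3, 0.1], [0.3, -0.5], [-0.1, -0.0], [0.8, -1.0], [-2.6, -0.6], [-0.1, -1.4], [-0.1, -0.8], [-1.6, -2.2], [-1.0, -0.3]]
```

```bash
cat >> h.py <<'E'
from bench import readout
RS,OS=stand(.5707,-.2669,1.5931)
SM=RS.as_matrix()
RT=R.from_matrix(np.column_stack([SM[:,0],-SM[:,1],-SM[:,2]]))
def where():
    s=readout.read_state()
    p=RS.inv().apply(np.array(s["ee_pos"])-OS);f=RS.inv().apply(s["ft_force"])
    dr=(RT*R.from_quat(s["eef_rot"]).inv()).as_rotvec()
    print("t",round(s["time"],2),"stand mm",np.round(p*1e3,1),"F",np.round(f,2),"rot left",np.round(dr,3),"w",round(s["width"],3))
    return s,p,dr
def go(x,y,z):
    s,p,dr=where()
    d=RS.apply([x,y,z])+OS-s["ee_pos"]
    n=max(np.ceil(np.linalg.norm(d)/.045),np.ceil(np.linalg.norm(dr)/.13),1)
    print("total",np.round(d,4),np.round(dr,3),"rows",n,"per",np.round(d/n,4),np.round(dr/n,4))
E
python3 -c "
from h import *
go(.015,0,.14);print(SM.round(4))"
```

```text
t 0.15 stand mm [-299.9  412.8  239.6] F [ 0.5  -0.44  0.84] rot left [ 0.103 -0.078  1.324] w 0.087
total [ 0.4054  0.3337 -0.0612] [ 0.103 -0.078  1.324] rows 12.0 per [ 0.0338  0.0278 -0.0051] [ 0.0086 -0.0065  0.1103]
[[-0.0221 -0.9998  0.0027]
 [ 0.9926 -0.0223 -0.1197]
 [ 0.1197  0.      0.9928]]
```

>>> apply_moves(
  deltas=[
    {"translation": [0.034, 0.028, -0.002], "turn": [0.009, -0.006, 0.11], "hand": 0.02},
    {"translation": [0.034, 0.028, -0.002], "turn": [0.009, -0.006, 0.11], "hand": 0.02},
    {"translation": [0.034, 0.028, -0.002], "turn": [0.009, -0.006, 0.11], "hand": 0.02},
    {"translation": [0.034, 0.028, -0.002], "turn": [0.009, -0.006, 0.11], "hand": 0.02},
    {"translation": [0.034, 0.028, -0.002], "turn": [0.009, -0.006, 0.11], "hand": 0.02},
  ],
)

```text
time: 0.65
ee_pos: [0.3323, -0.4609, 0.224]
eef_rot: [0.916, 0.4, 0.016, -0.021]
ft_force: [1.2, -0.3, -0.3]
width: 0.055
```

>>> apply_moves(
  deltas=[
    {"translation": [0.034, 0.028, -0.002], "turn": [0.009, -0.006, 0.11], "hand": 0.02},
    {"translation": [0.034, 0.028, -0.002], "turn": [0.009, -0.006, 0.11], "hand": 0.02},
    {"translation": [0.034, 0.028, -0.002], "turn": [0.009, -0.006, 0.11], "hand": 0.02},
    {"translation": [0.034, 0.028, -0.002], "turn": [0.009, -0.006, 0.11], "hand": 0.02},
    {"translation": [0.034, 0.028, -0.002], "turn": [0.009, -0.006, 0.11], "hand": 0.02},
  ],
)

```text
time: 1.15
ee_pos: [0.5074, -0.3142, 0.2132]
eef_rot: [0.765, 0.642, 0.032, -0.04]
ft_force: [-1.0, -0.4, -0.5]
width: 0.0218
```

```bash
python3 -c "
from h import *
go(.015,0,.1)"
```

```text
t 1.15 stand mm [-24.1  64.4 183.4] F [-0.4   0.99 -0.47] rot left [ 0.018 -0.022  0.196] w 0.022
total [ 0.0633  0.0502 -0.0781] [ 0.018 -0.022  0.196] rows 3.0 per [ 0.0211  0.0167 -0.026 ] [ 0.0059 -0.0072  0.0652]
```

>>> apply_moves(
  deltas=[
    {"translation": [0.021, 0.017, -0.026], "turn": [0.006, -0.007, 0.065], "hand": 0.02},
    {"translation": [0.021, 0.017, -0.026], "turn": [0.006, -0.007, 0.065], "hand": 0.02},
    {"translation": [0.021, 0.017, -0.026], "turn": [0.006, -0.007, 0.065], "hand": 0.02},
    {"translation": [0, 0, 0], "turn": [0, 0, 0], "hand": 0.02},
  ],
)

```text
time: 1.55
ee_pos: [0.5772, -0.2534, 0.132]
eef_rot: [0.69, 0.721, 0.044, -0.044]
ft_force: [-0.2, -0.0, -0.3]
width: 0.0199
```

```bash
python3 - <<'E'
from h import *
from bench import camera,calibration
go(.012,0,.033)
c=calibration("side");im=camera("side")[142:308,225:355,::-1]
for P in [(.0,.06,0),(0,-.06,0),(.038,.025,.045),(.038,-.025,.045)]:print(((proj(c,RS.apply(P)+OS)[0]-[225,142])*3.6).round())
b=cv2.resize(im,None,fx=3.6,fy=3.6,interpolation=cv2.INTER_CUBIC)
w=camera("wrist")[:,:,::-1];w=cv2.resize(w,(332,249))
o=np.zeros((598,800,3),np.uint8);o[:,:468]=b[:598];o[:249,468:]=w
cv2.imwrite("pics/c2.png",o)
E
```

```text
t 1.55 stand mm [24.9 -6.8 95.7] F [-0.05  0.19 -0.31] rot left [-0.005  0.003 -0.021] w 0.02
total [-0.0067 -0.0055 -0.0638] [-0.005  0.003 -0.021] rows 2.0 per [-0.0033 -0.0027 -0.0319] [-0.0026  0.0016 -0.0106]
[148. 504.]
[336. 492.]
[200. 412.]
[279. 407.]
```

View pics/c2.png

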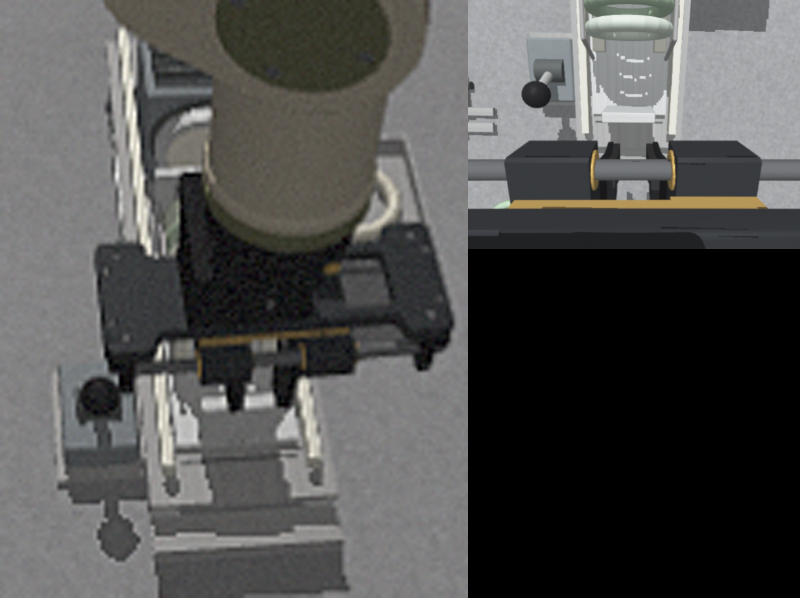

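Wrist view (right half): tab top edge spans about (602..655,114), the ball is at (536,93), and the fingertips straddle mid-width behind the tab. I'll check those against the fit.

```bash
python3 - <<'E'
from h import *
from bench import calibration
c=calibration("wrist");k=332/512
for P in [(.038,.025,.045),(.038,-.025,.045),(.048,.025,.045),(.063,.088,.031),(.0249,-.0068,.0817)]:print(P,(proj(c,RS.apply(P)+OS)[0]*k+[468,0]).round(1))
E
```

```text
(0.038, 0.025, 0.045) [599.1 121. ]
(0.038, -0.025, 0.045) [652.7 121.8]
(0.048, 0.025, 0.045) [598.8 110.5]
(0.063, 0.088, 0.031) [535.   91.4]
(0.0249, -0.0068, 0.0817) [633.1 149. ]
```

>>> apply_moves(
  deltas=[
    {"translation": [-0.006, -0.01, -0.01], "turn": [-0.005, 0.003, -0.021], "hand": 0.02},
    {"translation": [0, 0.002, -0.028], "turn": [0, 0, 0], "hand": 0.02},
    {"translation": [0, 0.002, -0.024], "turn": [0, 0, 0], "hand": 0.02},
    {"translation": [0, 0, 0], "turn": [0, 0, 0], "hand": 0.02},
  ],
)

```text
time: 2.05
ee_pos: [0.5675, -0.2729, 0.0744]
eef_rot: [0.706, 0.706, 0.04, -0.036]
ft_force: [0.3, 0.1, 0.8]
width: 0.0199
```

```bash
python3 -c "
from h import *
go(.024,-.001,.033)"
```

```text
t 2.05 stand mm [-1.1  3.4 40.8] F [ 0.2  -0.27  0.78] rot left [0.012 0.005 0.021] w 0.02
total [ 0.0038  0.0259 -0.0047] [0.012 0.005 0.021] rows 1.0 per [ 0.0038  0.0259 -0.0047] [0.0125 0.0054 0.0215]
```

>>> apply_moves(
  deltas=[
    {"translation": [0.002, 0.008, -0.005], "turn": [0.01, 0.004, 0.015], "hand": 0.02},
    {"translation": [0.001, 0.004, 0], "turn": [0, 0, 0], "hand": 0.02},
    {"translation": [0, 0.002, 0], "turn": [0, 0, 0], "hand": 0.02},
    {"translation": [0, 0, 0], "turn": [0, 0, 0], "hand": 0.02},
  ],
)

```text
time: 2.45
ee_pos: [0.5709, -0.2616, 0.0731]
eef_rot: [0.702, 0.71, 0.042, -0.039]
ft_force: [0.7, 0.2, -0.1]
width: 0.02
```

```bash
python3 -c "
from h import *
go(.03,-.001,.033)"
```

```text
t 2.45 stand mm [ 9.9 -0.3 38.1] F [ 0.13 -0.67 -0.07] rot left [0.005 0.004 0.011] w 0.02
total [ 0.0003  0.0205 -0.0027] [0.005 0.004 0.011] rows 1.0 per [ 0.0003  0.0205 -0.0027] [0.0053 0.0045 0.0107]
```

>>> apply_moves(
  deltas=[
    {"translation": [0, 0.003, -0.003], "turn": [0.004, 0.003, 0.008], "hand": 0.02},
    {"translation": [0, 0.004, -0.001], "turn": [0, 0, 0], "hand": 0.02},
    {"translation": [0, 0.004, 0], "turn": [0, 0, 0], "hand": 0.02},
    {"translation": [0, 0.004, 0], "turn": [0, 0, 0], "hand": 0.02},
    {"translation": [0, 0.003, 0], "turn": [0, 0, 0], "hand": 0.02},
  ],
)

```text
time: 2.95
ee_pos: [0.5716, -0.2432, 0.0702]
eef_rot: [0.699, 0.713, 0.042, -0.041]
ft_force: [-0.3, -8.7, 0.7]
width: 0.0202
```

```bash
python3 -c "
from h import *
go(.04,-.001,.033)"
```

```text
t 2.95 stand mm [27.8 -1.4 33.1] F [-8.53  0.51  1.69] rot left [0.003 0.003 0.002] w 0.02
total [-0.0007  0.0121  0.0013] [0.003 0.003 0.002] rows 1.0 per [-0.0007  0.0121  0.0013] [0.0033 0.0032 0.0022]
```

>>> apply_moves(
  deltas=[
    {"translation": [0, 0.005, 0.0006], "turn": [0, 0, 0], "hand": 0.02},
    {"translation": [0, 0.005, 0.0006], "turn": [0, 0, 0], "hand": 0.02},
    {"translation": [0, 0.005, 0.0006], "turn": [0, 0, 0], "hand": 0.02},
    {"translation": [0, 0.005, 0.0006], "turn": [0, 0, 0], "hand": 0.02},
    {"translation": [0, 0.005, 0.0006], "turn": [0, 0, 0], "hand": 0.02},
  ],
)

```text
time: 3.45
ee_pos: [0.5694, -0.2272, 0.0725]
eef_rot: [0.702, 0.71, 0.037, -0.036]
ft_force: [0.7, -5.7, -2.7]
width: 0.02
```

```bash
python3 -c "
from h import *
where()"
```

```text
t 3.45 stand mm [44.1  0.4 33.4] F [-6.   -0.53 -2.  ] rot left [0.016 0.002 0.01 ] w 0.02
```

>>> apply_moves(
  deltas=[
    {"translation": [0, 0.005, 0.0006], "turn": [0.003, 0, 0.002], "hand": 0.02},
    {"translation": [0, 0.005, 0.0006], "turn": [0.003, 0, 0.002], "hand": 0.02},
    {"translation": [0, 0.005, 0.0006], "turn": [0.003, 0, 0.002], "hand": 0.02},
    {"translation": [0, 0.005, 0.0006], "turn": [0.003, 0, 0.002], "hand": 0.02},
    {"translation": [0, 0.004, 0.0005], "turn": [0.003, 0, 0.002], "hand": 0.02},
  ],
)

```text
time: 3.95
ee_pos: [0.5678, -0.2115, 0.0748]
eef_rot: [0.701, 0.711, 0.039, -0.038]
ft_force: [1.2, -6.8, -2.7]
width: 0.02
```

```bash
python3 -c "
from h import *
from bench import camera
where()
cv2.imwrite('pics/w3.png',camera('wrist')[:,:,::-1]);s=camera('side')[142:308,225:355,::-1]
cv2.imwrite('pics/s3.png',cv2.resize(s,None,fx=3.6,fy=3.6,interpolation=2))"
```

```text
t 3.95 stand mm [59.9  1.7 33.8] F [-7.14 -1.05 -1.81] rot left [0.012 0.003 0.008] w 0.02
```

View pics/w3.png

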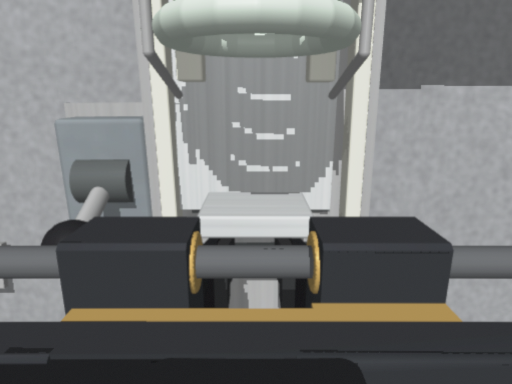

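The wrist view shows the tab square in front of the fingers, at about (203..308,205..230), with the cradle straight between the guides.

>>> apply_moves(
  deltas=[
    {"translation": [0.0005, 0.004, 0.0005], "turn": [0.003, 0, 0.002], "hand": 0.02},
    {"translation": [0.0005, 0.004, 0.0005], "turn": [0.003, 0, 0.002], "hand": 0.02},
    {"translation": [0.0005, 0.004, 0.0005], "turn": [0.003, 0, 0.002], "hand": 0.02},
    {"translation": [0.0005, 0.004, 0.0005], "turn": [0.003, 0, 0.002], "hand": 0.02},
  ],
)

```text
time: 4.45
ee_pos: [0.5685, -0.2008, 0.0761]
eef_rot: [0.7, 0.712, 0.041, -0.04]
ft_force: [1.2, -5.7, -2.1]
width: 0.0203
```

```bash
python3 -c "
from h import *
where()"
```

```text
t 4.45 stand mm [70.7  0.8 33.8] F [-5.98 -1.08 -1.4 ] rot left [0.006 0.002 0.005] w 0.02
```

>>> apply_moves(
  deltas=[
    {"translation": [0, 0.003, 0.0004], "turn": [0.002, 0, 0.001], "hand": 0.02},
    {"translation": [0, 0.003, 0.0004], "turn": [0.002, 0, 0.001], "hand": 0.02},
    {"translation": [0, 0.003, 0.0004], "turn": [0, 0, 0], "hand": 0.02},
  ],
)

```text
time: 4.75
ee_pos: [0.5677, -0.1965, 0.0766]
eef_rot: [0.701, 0.711, 0.04, -0.04]
ft_force: [0.2, -8.5, -3.2]
width: 0.0204
```

```bash
python3 -c "
from h import *
where()"
```

```text
t 4.75 stand mm [75.1  1.5 33.9] F [-8.79  0.03 -2.12] rot left [0.007 0.001 0.007] w 0.02
```

>>> apply_moves(
  deltas=[
    {"translation": [0, 0.003, 0.0004], "turn": [0.002, 0, 0.002], "hand": 0.02},
    {"translation": [0, 0.003, 0.0004], "turn": [0.002, 0, 0.001], "hand": 0.02},
  ],
)

```text
time: 4.95
ee_pos: [0.5674, -0.1952, 0.0772]
eef_rot: [0.701, 0.711, 0.04, -0.039]
ft_force: [2.8, -9.6, -3.7]
width: 0.0199
```

```bash
python3 -c "
from h import *
where()"
```

```text
t 4.95 stand mm [76.4  1.7 34.3] F [-10.    -2.63  -2.55] rot left [0.009 0.002 0.008] w 0.02
```

>>> apply_moves(
  deltas=[
    {"translation": [0.0005, 0.003, 0.0004], "turn": [0.003, 0, 0.002], "hand": 0.02},
    {"translation": [0.0005, 0.003, 0.0004], "turn": [0.002, 0, 0.002], "hand": 0.02},
  ],
)

```text
time: 5.15
ee_pos: [0.5677, -0.1944, 0.0775]
eef_rot: [0.701, 0.711, 0.039, -0.038]
ft_force: [1.2, -8.5, -4.4]
width: 0.0198
```

```bash
python3 -c "
from h import *
from bench import camera
where()
cv2.imwrite('pics/sc4.png',cv2.resize(camera('scene')[150:262,170:310,::-1],None,fx=5,fy=5,interpolation=2))"
```

```text
t 5.15 stand mm [77.2  1.4 34.5] F [-8.98 -1.03 -3.35] rot left [0.01  0.002 0.009] w 0.02
```

View pics/sc4.png

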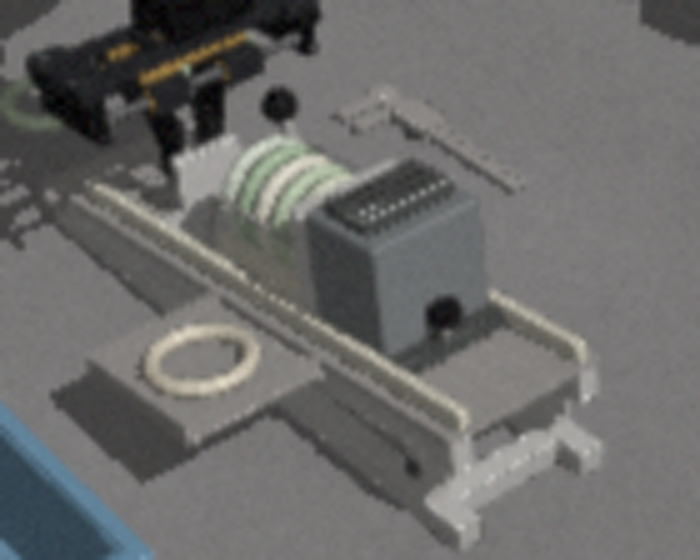

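The front plate is now close to the lamp face and the motion is stalling at higher force, which is consistent with collar contact. I'll press slightly further.

>>> apply_moves(
  deltas=[
    {"translation": [0.0005, 0.0035, 0.0002], "turn": [0.003, 0, 0.002], "hand": 0.02},
    {"translation": [0.0005, 0.0035, 0.0002], "turn": [0.002, 0, 0.002], "hand": 0.02},
  ],
)

```text
time: 5.4
ee_pos: [0.5678, -0.1932, 0.0773]
eef_rot: [0.701, 0.711, 0.039, -0.038]
ft_force: [1.7, -10.6, -4.9]
width: 0.0202
```

```bash
python3 -c "
from h import *
where()"
```

```text
t 5.4 stand mm [78.4  1.2 34.2] F [-11.13  -1.5   -3.57] rot left [0.011 0.002 0.009] w 0.02
```

>>> apply_moves(
  deltas=[
    {"translation": [0, 0.003, 0.0], "turn": [0, 0, 0], "hand": 0.02},
    {"translation": [0, 0.0025, 0.0], "turn": [0, 0, 0], "hand": 0.02},
    {"translation": [0, 0.002, 0], "turn": [0, 0, 0], "hand": 0.02},
    {"translation": [0, 0.0015, 0], "turn": [0, 0, 0], "hand": 0.02},
    {"translation": [0, 0.001, 0], "turn": [0, 0, 0], "hand": 0.02},
  ],
)

```text
time: 5.9
ee_pos: [0.5672, -0.1935, 0.0766]
eef_rot: [0.705, 0.708, 0.035, -0.033]
ft_force: [1.4, -4.0, -0.9]
width: 0.0199
```

```bash
python3 -c "
from h import *
where()"
```

```text
t 5.9 stand mm [78.   1.8 33.5] F [-4.12 -1.32 -0.39] rot left [0.023 0.004 0.018] w 0.02
```

>>> apply_moves(
  deltas=[
    {"translation": [0, 0.0007, 0.0], "turn": [0, 0, 0], "hand": 0.02},
    {"translation": [0, 0.0005, 0.0], "turn": [0, 0, 0], "hand": 0.02},
    {"translation": [0, 0.0002, 0], "turn": [0, 0, 0], "hand": 0.02},
    {"translation": [0, 0, 0], "turn": [0, 0, 0], "hand": 0.02},
    {"translation": [0, -0.0003, 0], "turn": [0, 0, 0], "hand": 0.02},
  ],
)

```text
time: 6.4
ee_pos: [0.5672, -0.1936, 0.0766]
eef_rot: [0.705, 0.708, 0.035, -0.032]
ft_force: [-0.3, -2.9, -0.7]
width: 0.02
```

```bash
python3 -c "
from h import *
where()"
```

```text
t 6.4 stand mm [78.   1.8 33.6] F [-2.92  0.36 -0.4 ] rot left [0.025 0.005 0.018] w 0.02
```

>>> apply_moves(
  deltas=[
    {"translation": [0, -0.0005, 0.0], "turn": [0, 0, 0], "hand": 0.02},
    {"translation": [0, -0.0005, 0.0], "turn": [0, 0, 0], "hand": 0.02},
    {"translation": [0, -0.0007, 0], "turn": [0, 0, 0], "hand": 0.02},
    {"translation": [0, -0.001, 0], "turn": [0, 0, 0], "hand": 0.02},
    {"translation": [0, -0.001, 0], "turn": [0, 0, 0], "hand": 0.02},
  ],
)

```text
time: 6.9
ee_pos: [0.5673, -0.1943, 0.0766]
eef_rot: [0.704, 0.709, 0.036, -0.034]
ft_force: [0.4, -0.4, 0.2]
width: 0.0199
```

```bash
python3 -c "
from h import *
where()"
```

```text
t 6.9 stand mm [77.3  1.8 33.6] F [-0.43 -0.42  0.23] rot left [0.021 0.004 0.016] w 0.02
```

>>> apply_moves(
  deltas=[
    {"translation": [0, -0.002, 0], "turn": [0, 0, 0], "hand": 0.02},
    {"translation": [0, -0.005, 0], "turn": [0, 0, 0], "hand": 0.02},
    {"translation": [0, -0.01, 0], "turn": [0.005, 0.001, 0.005], "hand": 0.0},
    {"translation": [0, -0.01, 0.01], "turn": [0.01, 0.002, 0.01], "hand": 0.0},
    {"translation": [0, 0, 0.035], "turn": [0, 0, 0], "hand": 0.0},
  ],
)

```text
time: 7.4
ee_pos: [0.5643, -0.2229, 0.1181]
eef_rot: [0.698, 0.714, 0.039, -0.045]
ft_force: [0.5, -1.3, -0.3]
width: 0.0046
```

>>> apply_moves(
  deltas=[
    {"translation": [0, -0.02, 0.045], "turn": [0, 0, 0], "hand": 0.0},
    {"translation": [0, -0.04, 0.02], "turn": [0, 0, 0], "hand": 0.0},
    {"translation": [0, -0.04, 0.02], "turn": [0, 0, 0], "hand": 0.0},
    {"translation": [0, 0, 0], "turn": [0, 0, 0], "hand": 0.0},
  ],
)

```text
time: 7.8
ee_pos: [0.5641, -0.3299, 0.2115]
eef_rot: [0.697, 0.714, 0.04, -0.042]
ft_force: [0.0, 0.4, -0.6]
width: 0.0003
```

```bash
python3 - <<'E'
from h import *
from bench import camera
where()
b=cv2.resize(camera("side")[142:308,225:355,::-1],None,fx=3.6,fy=3.6,interpolation=2)
w=cv2.resize(camera("wrist")[:,:,::-1],(332,249))
o=np.zeros((598,800,3),np.uint8);o[:,:468]=b[:598];o[:249,468:]=w
cv2.imwrite("pics/c5.png",o)
E
```

```text
t 7.8 stand mm [-41.2   8.  183.7] F [ 0.29 -0.04 -0.6 ] rot left [ 0.004 -0.002 -0.002] w 0.0
```

View pics/c5.png

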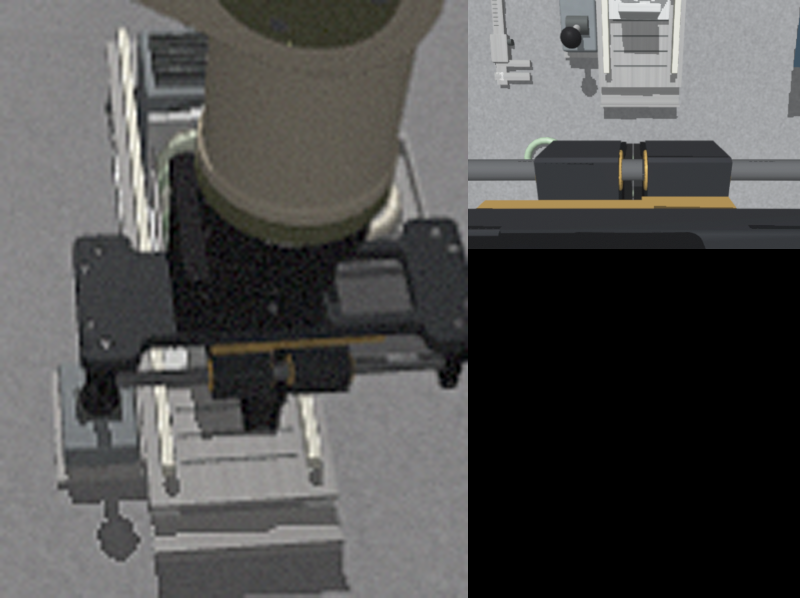

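>>> apply_moves(
  deltas=[
    {"translation": [-0.045, 0, 0], "turn": [0, 0, 0], "hand": 0.0},
    {"translation": [-0.045, -0.01, 0], "turn": [0, 0, 0], "hand": 0.0},
    {"translation": [-0.045, -0.01, 0], "turn": [0, 0, 0], "hand": 0.0},
    {"translation": [-0.045, 0, 0], "turn": [0, 0, 0], "hand": 0.0},
    {"translation": [0, 0, 0], "turn": [0, 0, 0], "hand": 0.0},
  ],
)

```text
time: 8.4
ee_pos: [0.3782, -0.3358, 0.2017]
eef_rot: [0.692, 0.719, 0.042, -0.051]
ft_force: [0.3, -0.1, -0.4]
width: 0.0003
```

```bash
python3 - <<'E'
from h import *
from bench import camera,calibration
where()
im=camera("side")
b=cv2.resize(im[142:260,240:320,::-1],None,fx=5,fy=5,interpolation=2)
a=cv2.resize(np.load("pics/side0.npy")[142:260,240:320,::-1],None,fx=5,fy=5,interpolation=2)
cv2.imwrite("pics/c6.png",np.hstack([a,b]))
c=calibration("side")
for t in (.0365,.0865):
  for P in [(t,.025,.045),(t+.17,.04,.082),(t+.17,-.04,.082)]:print(t,((proj(c,RS.apply(P)+OS)[0]-[240,142])*5).round())
E
```

```text
t 8.4 stand mm [-44.1 194.  174.2] F [-0.15 -0.35 -0.35] rot left [-0.012 -0.01  -0.016] w 0.0
0.0365 [204. 575.]
0.0365 [140. 238.]
0.0365 [302. 230.]
0.0865 [192. 483.]
0.0865 [131. 163.]
0.0865 [289. 156.]
```

View pics/c6.png

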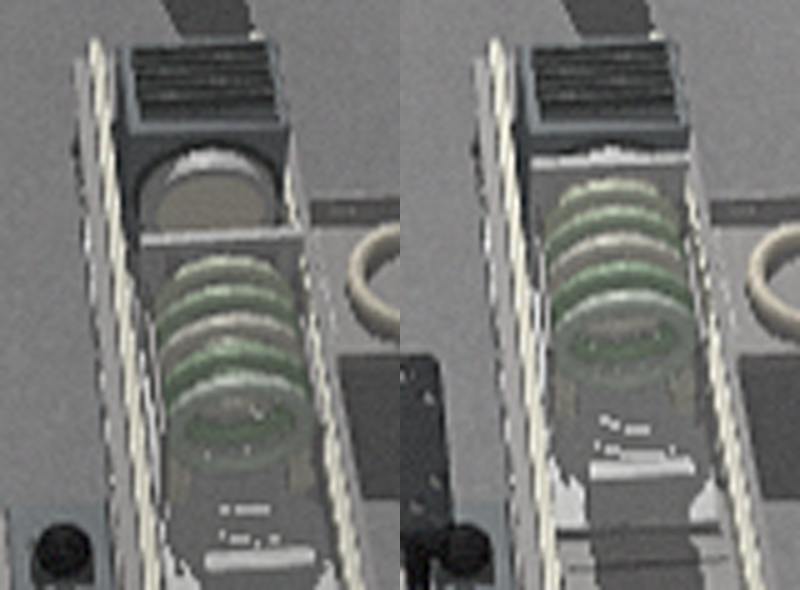

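After the push, the front plate's top edge is at about (531..690,160) in the right half, with the collar rim just showing above it at (612,150). That agrees with the plate pressed on the collar. Next is the switch.

```bash
python3 -c "
from h import *
go(.008,.088,.09);go(.012,.088,.038)"
```

```text
t 8.45 stand mm [-43.6 191.3 174.5] F [ 0.45 -1.32 -0.8 ] rot left [-0.012 -0.008 -0.018] w 0.0
total [ 0.102   0.0636 -0.0777] [-0.012 -0.008 -0.018] rows 4.0 per [ 0.0255  0.0159 -0.0194] [-0.0031 -0.0021 -0.0045]
t 8.45 stand mm [-43.6 191.3 174.5] F [ 0.45 -1.32 -0.8 ] rot left [-0.012 -0.008 -0.018] w 0.0
total [ 0.1017  0.0738 -0.1288] [-0.012 -0.008 -0.018] rows 4.0 per [ 0.0254  0.0184 -0.0322] [-0.0031 -0.0021 -0.0045]
```

>>> apply_moves(
  deltas=[
    {"translation": [0.03, 0.015, -0.015], "turn": [-0.003, -0.002, -0.004], "hand": 0.0},
    {"translation": [0.03, 0.015, -0.018], "turn": [-0.003, -0.002, -0.004], "hand": 0.0},
    {"translation": [0.025, 0.015, -0.018], "turn": [-0.003, -0.002, -0.004], "hand": 0.0},
    {"translation": [0.012, 0.01, -0.015], "turn": [0, 0, 0], "hand": 0.0},
    {"translation": [0, 0, 0], "turn": [0, 0, 0], "hand": 0.0},
  ],
)

```text
time: 8.95
ee_pos: [0.4848, -0.2721, 0.1326]
eef_rot: [0.694, 0.718, 0.044, -0.045]
ft_force: [-0.8, -0.9, 0.4]
width: 0.0006
```

```bash
python3 -c "
from h import *
go(.012,.088,.038)"
```

```text
t 8.95 stand mm [ 8.6 86.  98.3] F [-0.83  0.82  0.45] rot left [-0.006  0.    -0.012] w 0.001
total [-0.0022  0.0106 -0.0594] [-0.006  0.    -0.012] rows 2.0 per [-0.0011  0.0053 -0.0297] [-0.003   0.     -0.0058]
```

>>> apply_moves(
  deltas=[
    {"translation": [-0.001, 0.004, -0.02], "turn": [-0.003, 0, -0.005], "hand": 0.0},
    {"translation": [-0.001, 0.003, -0.02], "turn": [0, 0, 0], "hand": 0.0},
    {"translation": [0, 0.002, -0.015], "turn": [0, 0, 0], "hand": 0.0},
    {"translation": [0, 0, 0], "turn": [0, 0, 0], "hand": 0.0},
  ],
)

```text
time: 9.35
ee_pos: [0.4848, -0.2604, 0.077]
eef_rot: [0.693, 0.718, 0.044, -0.044]
ft_force: [-0.1, 0.6, 0.5]
width: 0.0002
```

```bash
python3 -c "
from h import *
from bench import camera
go(.086,.088,.038)
cv2.imwrite('pics/s7.png',cv2.resize(camera('side')[142:308,225:355,::-1],None,fx=3.6,fy=3.6,interpolation=2))"
```

```text
t 9.35 stand mm [13.5 85.7 41.7] F [0.7  0.12 0.38] rot left [-0.005  0.001 -0.013] w 0.0
total [-0.0039  0.0723  0.005 ] [-0.005  0.001 -0.013] rows 2.0 per [-0.002   0.0362  0.0025] [-0.0023  0.0007 -0.0065]
```

View pics/s7.png

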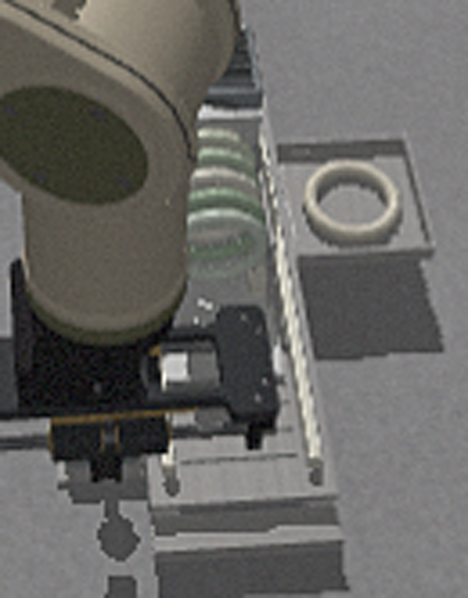

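The closed fingers are directly downhill of the ball (its shadow is at (118,535)), and the hand is clear of the cradle. Pushing the toggle uphill.

>>> apply_moves(
  deltas=[
    {"translation": [-0.001, 0.012, -0.001], "turn": [-0.003, 0, -0.006], "hand": 0.0},
    {"translation": [0, 0.012, 0.0005], "turn": [0, 0, -0.003], "hand": 0.0},
    {"translation": [0, 0.012, 0.0014], "turn": [0, 0, 0], "hand": 0.0},
    {"translation": [0, 0.012, 0.0014], "turn": [0, 0, 0], "hand": 0.0},
    {"translation": [0, 0.01, 0.0012], "turn": [0, 0, 0], "hand": 0.0},
  ],
)

```text
time: 9.9
ee_pos: [0.4856, -0.2016, 0.0861]
eef_rot: [0.698, 0.714, 0.043, -0.039]
ft_force: [-1.4, -1.6, 0.4]
width: 0.0008
```

```bash
python3 -c "
from h import *
go(.087,.088,.038)"
```

```text
t 9.9 stand mm [73.  83.6 43.7] F [-1.55  1.46  0.59] rot left [ 0.005  0.007 -0.   ] w 0.001
total [-0.0047  0.0145 -0.004 ] [ 0.005  0.007 -0.   ] rows 1.0 per [-0.0047  0.0145 -0.004 ] [ 0.0046  0.0071 -0.0004]
```

>>> apply_moves(
  deltas=[
    {"translation": [-0.003, 0.005, -0.003], "turn": [0, 0, 0], "hand": 0.0},
    {"translation": [-0.001, 0.004, -0.001], "turn": [0, 0, 0], "hand": 0.0},
    {"translation": [0, 0.003, 0], "turn": [0, 0, 0], "hand": 0.0},
    {"translation": [0, 0.003, 0], "turn": [0, 0, 0], "hand": 0.0},
  ],
)

```text
time: 10.3
ee_pos: [0.4823, -0.1888, 0.0829]
eef_rot: [0.698, 0.714, 0.042, -0.035]
ft_force: [0.4, -14.2, -1.2]
width: 0.0006
```

```bash
python3 -c "
from h import *
go(.087,.088,.038)"
```

```text
t 10.3 stand mm [85.4 86.7 38.9] F [-14.28  -0.1    0.51] rot left [0.012 0.011 0.001] w 0.001
total [-0.0014  0.0017 -0.0007] [0.012 0.011 0.001] rows 1.0 per [-0.0014  0.0017 -0.0007] [0.012  0.0113 0.0006]
```

The force jumped to 14 N at x = 85 mm, so the toggle is on its end stop as predicted. Withdrawing.

>>> apply_moves(
  deltas=[
    {"translation": [0, -0.008, 0], "turn": [0, 0, 0], "hand": 0.0},
    {"translation": [0, -0.02, 0], "turn": [0, 0, 0], "hand": 0.0},
    {"translation": [0, -0.03, 0.01], "turn": [0, 0, 0], "hand": 0.0},
    {"translation": [0, -0.02, 0.035], "turn": [0, 0, 0], "hand": 0.0},
    {"translation": [0, -0.01, 0.045], "turn": [0, 0, 0], "hand": 0.0},
  ],
)

```text
time: 10.8
ee_pos: [0.4775, -0.2761, 0.1679]
eef_rot: [0.697, 0.714, 0.041, -0.042]
ft_force: [0.8, -2.1, 0.0]
width: 0.0004
```

>>> apply_moves(
  deltas=[
    {"translation": [-0.03, -0.03, 0.01], "turn": [0, 0, 0], "hand": 0.0},
    {"translation": [-0.04, -0.03, 0], "turn": [0, 0, 0], "hand": 0.0},
    {"translation": [-0.04, -0.03, 0], "turn": [0, 0, 0], "hand": 0.0},
    {"translation": [-0.02, -0.03, 0], "turn": [0, 0, 0], "hand": 0.0},
    {"translation": [0, 0, 0], "turn": [0, 0, 0], "hand": 0.0},
  ],
)

```text
time: 11.3
ee_pos: [0.3441, -0.4013, 0.1837]
eef_rot: [0.697, 0.715, 0.044, -0.039]
ft_force: [-0.1, -0.4, 0.1]
width: 0.0004
```

```bash
python3 - <<'E'
from h import *
from bench import camera,calibration
where()
b=cv2.resize(camera("side")[142:285,235:325,::-1],None,fx=4,fy=4,interpolation=2)
c=cv2.resize(camera("scene")[150:262,170:280,::-1],None,fx=4,fy=4,interpolation=2)
o=np.zeros((572,800,3),np.uint8);o[:,:360]=b;o[:448,360:800]=c;cv2.imwrite("pics/c8.png",o)
for n,q,k,m in(("side",(235,142),4,0),("scene",(170,150),4,360)):
  for a in(0.04,.85,1):print(n,a,((proj(calibration(n),RS.apply([.085+.05*np.sin(a-.5),.088,-.013+.05*np.cos(a-.5)])+OS)[0]-q)*k+[m,0]).round())
E
```

```text
t 11.3 stand mm [-110.5  229.6  164.1] F [-0.37  0.14  0.19] rot left [ 0.002  0.008 -0.002] w 0.0
side 0.04 [ 68. 440.]
side 0.85 [ 64. 381.]
side 1 [ 64. 375.]
scene 0.04 [582.  84.]
scene 0.85 [608.  96.]
scene 1 [613. 102.]
```

View pics/c8.png

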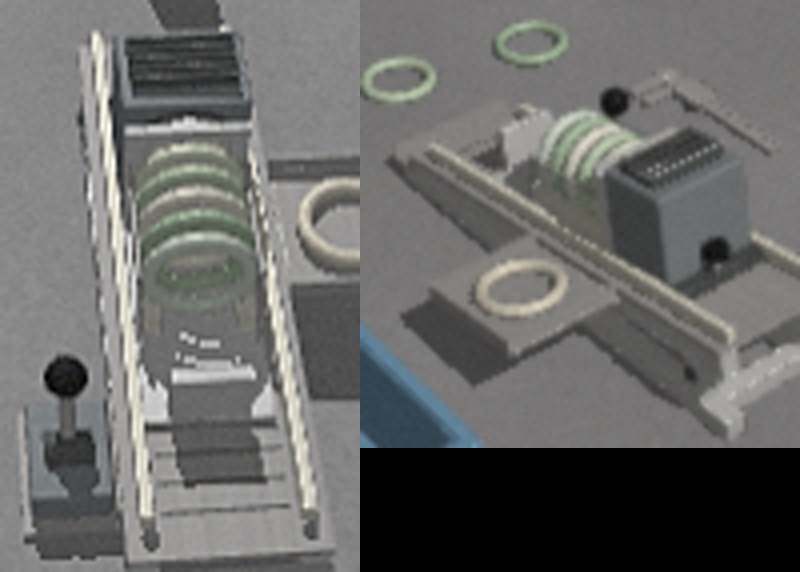

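Both views put the ball where a fully-over toggle should be: (66,377) in the side view and (614,101) in the scene view, against predictions of (64,375) and (613,102) for 1.0 rad. The cradle sits unmoved against the collar, so I'm handing in.

```bash
python3 -c "
from bench import order;print(order.close_job())"
```

```text
the job is handed in; nothing more can be done
None
```

I pushed the cradle up the deck until it pressed the lamp's collar, eased off so it rested there, then flipped the toggle fully over. I handed the job in at about 11 s; no verdict was reported.

- **Collar:** Push force rose from about 6–7 N while sliding to about 11 N, with the cradle's motion slowing. It held about 3 N as I eased off. From this I estimate the collar is still pressed in by about 3 mm, but I inferred that from the forces and did not measure it directly. Peak force on the collar was about 5 N by the same estimate, well under the 16 N limit.
- **Cradle:** The last picture shows it straight between the guides, with its front plate against the collar.
- **Toggle:** It met its end stop at 14 N, where predicted. The ball is within about half a camera pixel of the 1.0 rad position in both the side and scene views.
- **Surroundings:** The bystanders visible in the last close-ups looked undisturbed. I did not re-check the torch, mandrel and jar, but the arm never went near them. The robot ended clear of everything.

No check failed or disagreed. My early lamp-length reading did not fit the images, so I dropped it from the stand fit.

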